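# Nest the washed measuring cups on their drip trays

## Task

Put the washed white measuring cups away to drain, upside down as they stand: the three round beakers nested in the middle of the round grey drip tray and the two square cups nested in the middle of the square one. Build each nest from the smallest up, putting each next larger cup over the one before, so that every cup ends standing flat on the floor of its tray. Leave the dosing cup, the brush, the marker and everything else where they are.

Things in the scene. Friction and masses are not known exactly. Their poses are not given: they have to be found in the camera images.
- beaker_s: Smallest of the three round beakers: a white hollow cup standing upside down (open mouth on the table, closed flat end up), 50 mm high, tapered: 42 mm outside diameter at the mouth below, 30 mm at the closed top end; walls 3 mm, closed end 4 mm thick, its rib 1 mm proud. Origin: centre of the mouth, at its underside; z points up to the closed end. Beakers nest loosely, each on its own rim.
- beaker_m: Middle one of the three round beakers: a white hollow cup standing upside down (open mouth on the table, closed flat end up), 68 mm high, tapered: 60 mm outside diameter at the mouth below, 44 mm at the closed top end; walls 3 mm, closed end 4 mm thick, its rib 1 mm proud. Origin: centre of the mouth, at its underside; z points up to the closed end. Beakers nest loosely, each on its own rim.
- beaker_l: Largest of the three round beakers: a white hollow cup standing upside down (open mouth on the table, closed flat end up), 86 mm high, tapered: 78 mm outside diameter at the mouth below, 58 mm at the closed top end; walls 3 mm, closed end 4 mm thick, its rib 1 mm proud. Origin: centre of the mouth, at its underside; z points up to the closed end. Beakers nest loosely, each on its own rim.
- scoop_s: Smaller of the two square cups: a white hollow cup with straight walls, standing upside down (open mouth on the table, closed flat end up), 38 x 38 mm outside and 54 mm high; walls 3 mm, closed end 4 mm thick, its rib 1 mm proud. Origin: centre of the mouth, at its underside; x and y run square to its sides, z up to the closed end. The larger fits loosely over the smaller, each standing on its own rim.
- scoop_l: Larger of the two square cups: a white hollow cup with straight walls, standing upside down (open mouth on the table, closed flat end up), 58 x 58 mm outside and 76 mm high; walls 3 mm, closed end 4 mm thick, its rib 1 mm proud. Origin: centre of the mouth, at its underside; x and y run square to its sides, z up to the closed end. The larger fits loosely over the smaller, each standing on its own rim.
- round_tray: Round grey drip tray, fixed to the table (it cannot be moved): outside diameter 112 mm, flat floor 102 mm in diameter and 4 mm above the table, kerb round it 10 mm above the table (6 mm above the floor). Origin: centre of its underside, on the table.
- square_tray: Square grey drip tray, fixed to the table (it cannot be moved): 94 x 94 mm outside, flat floor 84 x 84 mm and 4 mm above the table, kerb round it 10 mm above the table (6 mm above the floor). Origin: centre of its underside, on the table; x and y run square to its sides.
- dosing_cup: Not part of the job: light grey round cup standing the right way up (mouth open upward), 65 mm across and 68 mm high, at the left of the table. Origin: centre of its underside.
- scrub_brush: Not part of the job: wooden scrubbing brush, bristles down, 154 mm long (its y), 61 mm wide, 46 mm high, behind the cups. Origin: centre of its underside.
- marker: Not part of the job: marker pen lying on the table, 135 mm long (its y), 17 mm thick. Origin: centre of its underside.
Not all that is in view belongs to the job. Leave any turquoise look-alike of the beaker_l alone.

How it is judged:
By the outcome, as a careful person would: the job done as asked, in the order asked, and still so for the second after the job is handed in, with the robot touching nothing.
It also fails if it takes over 128 s, if anything falls off the work surface, if the arm or the gripper's body presses on something with over 40 N, if the wrist force passes 120 N, or if a joint passes its speed limit or range.

## Robot

A 7-joint arm with a two-finger parallel gripper is mounted at the origin on a cart in front of the work surface, level with it; the furniture and walls round the work are solid. World frame = base frame: x ahead of the robot, y to its left, z up, the work surface at z = 0. Lengths are in m, angles in rad, forces in N, time in s.
With the tool pointing down it reaches from about 0.425 to 0.825 m from the base axis. Payload 3.6 kg.
Tool frame: the origin (TCP) lies midway between the tips of the shut fingers; the grasp point (between the pads) lies 19 mm behind it; z points along the fingers, y is the line along which they close (so a half turn about z gives the same grasp; the last joint's range is limited). The gripper opens to 93 mm and grips with 3 to 60 N. Pads are 15 mm wide; open, the fingers measure 128 mm over their backs; the gripper's body (75 mm by 188 mm) begins 65 mm behind the grasp point.
Start: joints at [1.228, 0.615, -0.013, 1.423, 0.008, 1.103, -0.04], TCP at [0.203, -0.618, 0.219] pointing down, gripper open.
Joint ranges: [-3.12, 3.12], [-0.3, 2.06], [-1.34, 1.32], [0.26, 2.42], [-1.36, 4.5], [0.01, 1.98], [-2.84, 2.84]. Speed limits (rad/s): [2.79, 2.79, 3.14, 3.14, 3.14, 3.14, 3.14].

## Interface

Orientations are given as [roll, pitch, yaw] about the fixed x, y, z axes, in that order (R = Rz(yaw) Ry(pitch) Rx(roll)).
In Python, from station import * gives the robot as it stands. The module is installed in compiled form; this text tells all that it offers.
- The arm moves only by the tool apply_moves, never from a script. Its argument "series" is text: rows parted by semicolons, each of 7 numbers parted by spaces: the turn, a rotation vector about the tool's x, y, z in rad, then the shift along the tool's x, y, z in cm, then the closure in counts, from 0 (fully open) to 255 (shut). A call has 1 to 10 rows; each row shifts and turns the commanded pose from where the row before left it, along the tool's axes as they then stand; what a row does not reach is not made up. A row lasts 1/12 s, in which the tool goes at most 41.7 mm and 7.16 degrees, less where a joint would pass 70% of its speed; a pose out of reach is approached as far as the arm can. A call with a gripper value outside its range is refused whole. The fingers move at their own pace and stop on an object; the grip force is fixed at half the most. Time passes only in rows, so rows that do not move let the fingers close. It gives the time, the measured TCP pose, the force, the opening and the grip force at its end, in the units of the state.
- sense(): the state, without advancing time (a new reading comes with each control period).
- read_camera(name): name is "side" or "top" or "wrist"; returns a dict with "color" (400x640x3 uint8, red, green, blue), "mtx" (3x3 intrinsics, pixels), "D" ([k1, k2, p1, p2, k3] as OpenCV has them; the pictures are not rectified), "R" (3x3) and "t" (3): a world point X has camera coordinates R X + t; the wrist camera has in their place "hand_eye" (4x4, takes a point from camera to tool coordinates, whose origin is the TCP and whose axes are the flange's). Camera axes: x right, y down, z forward; pixel columns grow to the right and rows downward; lengths in m; the calibration is good to about 2 mm. A picture is of the moment at which its call begins: read the wrist's pose just before it. There is no depth.
- finish_job(): hands the job in; it is judged then, once.
The state is a dict: "time_s": time; "q": joint angles; "qvel": joint speeds; "effort": joint torques, N m; "tcp_pos": TCP position; "ee_rot": TCP orientation; "wrist_force": force on the tool from outside, world axes, zero at the start; "torque": the same for the moment, N m; "opening": opening from 0.0 (shut) to 1.0 (fully open); "gripper_force": force on a finger pad.
Only numpy, scipy, OpenCV 4.12 (cv2) and the standard library are available. Lean on these libraries where they do the work, as an engineer would, in place of code of your own. Each camera call takes 0.05 s, during which the arm holds its last target. There are 200 camera calls.

## Working session

There is one attempt and no reset: what is moved stays moved. The work goes in short steps, Python scripts to look and compute and a tool call to move; the robot and the scene stay as the last step left them, time stands still between calls to the robot, and variables do not carry over. Pictures are saved under pics/ and viewed, at most 14 in all, crops included, and the job is handed in when it is done.

Besides the shell and the picture viewer there is one more tool, called as name(argument=value, ...) on one line, values as JSON. apply_moves: Moves the arm, as the interface text tells. Its arguments: {"type":"object","properties":{"series":{"type":"string"}},"required":["series"]}

```bash
mkdir -p pics
python3 - <<'E'
from station import *
import cv2
s=sense(); print({k:s[k] for k in("time_s","tcp_pos","ee_rot","opening","q")})
for n in("top","side"):
    d=read_camera(n); cv2.imwrite(f"pics/{n}0.png",d["color"][:,:,::-1]); print(n,d["mtx"].tolist(),d["D"],d["R"].tolist(),d["t"])
d=read_camera("wrist");print(d["hand_eye"],d["mtx"])
E
```

```text
{'time_s': 0.0, 'tcp_pos': array([ 0.20222629, -0.61691853,  0.21749018]), 'ee_rot': array([-3.13907149e+00,  4.27668054e-05,  3.16804379e-01]), 'opening': 0.9977635027991512, 'q': array([ 1.2275267 ,  0.61590782, -0.0125856 ,  1.42489425,  0.00808836,
        1.10336218, -0.04040139])}
top [[425.97748150887355, 0.0, 324.9455345548207], [0.0, 425.97748150887355, 203.49676158442935], [0.0, 0.0, 1.0]] [-0.09199707  0.          0.          0.          0.        ] [[0.024201257227968828, -0.9996987840558212, 0.004079253105462714], [-0.9917447626658198, -0.024522275358283416, -0.12586096986822146], [0.12592309110525562, -0.0009995841961884674, -0.99203950322451]] [0.16283195 0.54859116 1.50712849]
side [[473.7007368290032, 0.0, 318.80214682778166], [0.0, 473.7007368290032, 199.13867916895137], [0.0, 0.0, 1.0]] [0.04787848 0.         0.         0.         0.        ] [[0.7249116571398069, -0.6888403658232655, 0.0014282000169855559], [-0.583311106287524, -0.614956525229575, -0.530637941876749], [0.3664031149218627, 0.38383254485522283, -0.8475973896169807]] [-0.2632268   0.43842476  1.65519574]
[[ 1.52410813e-03 -9.66131284e-01 -2.58046543e-01  7.18389554e-02]
 [ 9.99998767e-01  1.56982891e-03  2.88530281e-05  1.96858537e-05]
 [ 3.77213111e-04 -2.58046269e-01  9.66132486e-01 -1.66412244e-01]
 [ 0.00000000e+00  0.00000000e+00  0.00000000e+00  1.00000000e+00]] [[296.18996131   0.         321.48609807]
 [  0.         296.18996131 202.48980766]
 [  0.           0.           1.        ]]
```

View pics/top0.png

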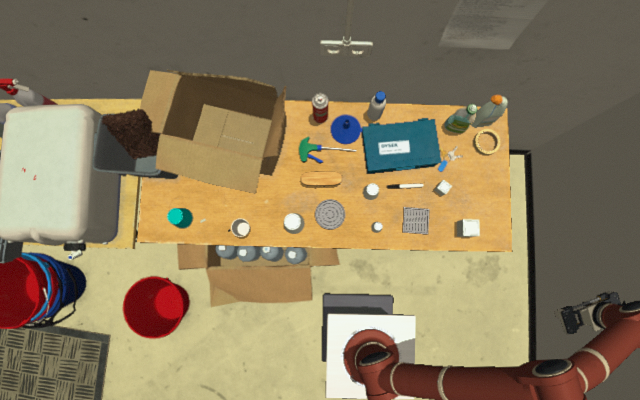

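View pics/side0.png

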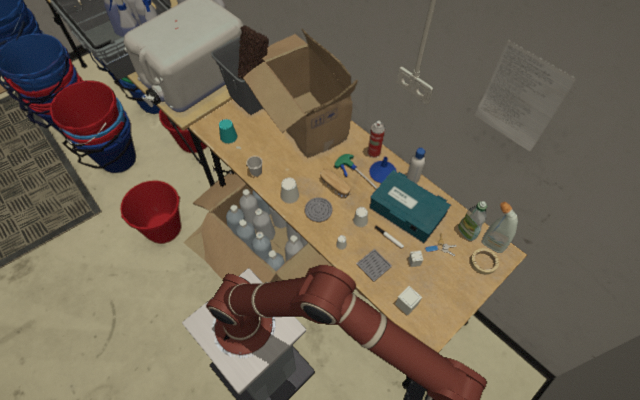

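```bash
cat > h.py <<'E'
from station import *
import numpy as np, cv2
from scipy.spatial.transform import Rotation as Ro
def cam(n):
    s=sense(); d=read_camera(n)
    if n=="wrist":
        T=np.eye(4);T[:3,:3]=Ro.from_euler("xyz",s["ee_rot"]).as_matrix();T[:3,3]=s["tcp_pos"]
        M=T@d["hand_eye"]; d["R"]=M[:3,:3].T; d["t"]=-d["R"]@M[:3,3]
    return d,s
def ray(d,px,z):
    u=cv2.undistortPoints(np.array(px,float).reshape(-1,1,2),d["mtx"],d["D"]).reshape(-1,2)
    c=-d["R"].T@d["t"]; v=np.c_[u,np.ones(len(u))]@d["R"]
    return c+v*((z-c[2])/v[:,2])[:,None]
E
python3 - <<'E'
from h import *
d,s=cam("top"); c=d["color"]
P=dict(bl=(292,222,.05),bm=(372,190,.04),bs=(378,227,.03),ss=(444,187,.03),sl=(470,228,.04),rt=(330,214,.004),st=(416,220,.004),dose=(240,228,.03),turq=(179,217,.05),boxc=(440,165,.05),marker=(405,186,.008))
for k,(u,v,z) in P.items(): print(k,ray(d,[(u,v)],z)[0].round(3))
cr=c[165:250,220:495]; cv2.imwrite("pics/crop.png",cv2.resize(cr,None,fx=2.9,fy=2.9,interpolation=2)[:,:,::-1])
E
```

```text
bl [0.473 0.292 0.05 ]
bm [0.597 0.007 0.04 ]
bs [ 0.464 -0.017  0.03 ]
ss [ 0.617 -0.26   0.03 ]
sl [ 0.467 -0.352  0.04 ]
rt [0.51  0.157 0.004]
st [ 0.495 -0.161  0.004]
dose [0.448 0.481 0.03 ]
turq [0.48  0.701 0.05 ]
boxc [ 0.695 -0.241  0.05 ]
marker [ 0.621 -0.12   0.008]
```

View pics/crop.png

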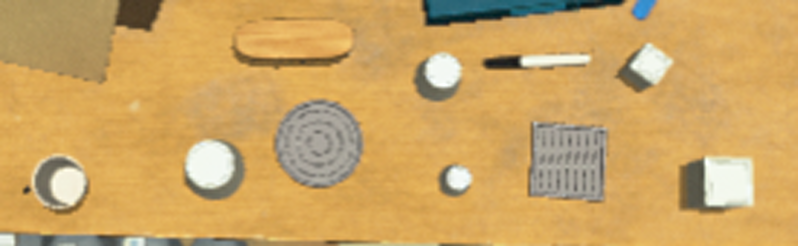

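apply_moves(series="0 0 0.106 0 0 0 0;0 0 0.106 0 0 0 0;0 0 0.106 0 0 0 0;0 0 0 1.9 -3.2 0 0;0 0 0 1.9 -3.2 0 0;0 0 0 1.9 -3.2 0 0;0 0 0 1.9 -3.2 0 0;0 0 0 1.9 -3.2 0 0;0 0 0 1.9 -3.2 0 0;0 0 0 1.9 -3.2 0 0")

```text
time_s: 1.03
tcp_pos: [0.3364, -0.392, 0.2187]
ee_rot: [-3.141, -0.0, -0.001]
wrist_force: [0.3, -0.5, 0.5]
opening: 0.998
gripper_force: 0.0
```

apply_moves(series="0 0 0 1.9 -3.2 0 0;0 0 0 1.9 -3.2 0 0;0 0 0 1.9 -3.2 0 0;0 0 0 1.9 -3.2 0 0;0 0 0 1.9 -3.2 0 0;0 0 0 1.9 -3.2 0 0;0 0 0 1.9 -3.2 0 0;0 0 0 0 0 0 0;0 0 0 0 0 0 0")

```text
time_s: 1.78
tcp_pos: [0.4701, -0.1672, 0.2185]
ee_rot: [-3.141, -0.0, 0.005]
wrist_force: [0.2, -0.1, 0.3]
opening: 0.998
gripper_force: 0.0
```

Run:
```python
from h import *
import pickle
d,s=cam("wrist"); print(s["tcp_pos"],s["ee_rot"]); pickle.dump((d,s),open("w1.pkl","wb"))
cv2.imwrite("pics/w1.png",d["color"][:,:,::-1])
```

```text
[ 0.47008867 -0.16723929  0.21852595] [-3.14062634e+00 -6.47241878e-05  5.06925521e-03]
```

View pics/w1.png

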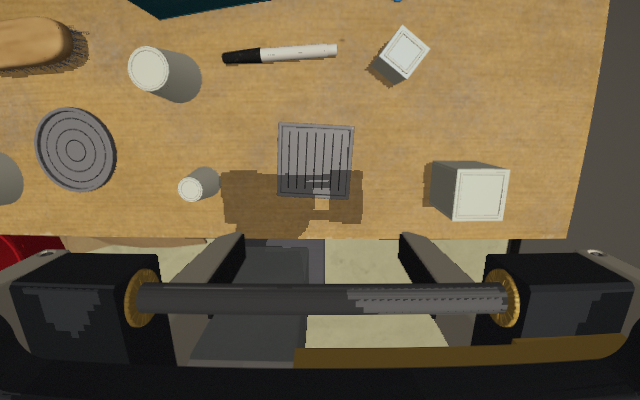

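```bash
cat >> h.py <<'E'
def blobs(d,kind,box):
    x0,y0,x1,y1=box; c=d["color"][y0:y1,x0:x1].astype(int); mn,mx=c.min(2),c.max(2)
    m=(mn>(195 if kind=="w" else 0)) if kind=="w" else ((mx-mn<25)&(mx<175)&(mx>40))
    m=cv2.morphologyEx((m*255).astype(np.uint8),cv2.MORPH_CLOSE if kind!="w" else cv2.MORPH_OPEN,np.ones((3,3)))
    k=max(cv2.findContours(m,0,1)[0],key=cv2.contourArea)
    return cv2.convexHull(k).reshape(-1,2).astype(float)+[x0,y0]
def circ(p):
    A=np.c_[2*p,np.ones(len(p))]; q=np.linalg.lstsq(A,(p**2).sum(1),rcond=None)[0]
    return q[:2],np.sqrt(q[2]+q[:2]@q[:2])
def meas(d,kind,box,z,round_):
    p=ray(d,blobs(d,kind,box),z)[:,:2]
    if round_: c,r=circ(p); return c.round(4),round(2*r,4)
    (c,sz,a)=cv2.minAreaRect((p*1000).astype(np.float32)); return np.round(c,1)/1000,np.round(sz,1),round(a,1)
E
python3 - <<'E'
from h import *
import pickle
d,s=pickle.load(open("w1.pkl","rb"))
print(d["color"][188,190],d["color"][69,149],d["color"][90,180],d["color"][195,481],d["color"][52,406],d["color"][190,440],d["color"][150,300],d["color"][160,75])
print("bs",meas(d,"w",(170,165,225,210),.05,1))
print("bm",meas(d,"w",(115,35,210,110),.068,1))
print("ss",meas(d,"w",(365,15,440,90),.054,0))
print("sl",meas(d,"w",(420,150,520,225),.076,0))
print("rt",meas(d,"g",(25,95,125,200),.010,1))
print("st",meas(d,"g",(260,115,365,203),.010,0))
print("brush?")
E
```

```text
[204 203 185] [201 201 182] [97 93 83] [204 205 187] [202 207 199] [83 80 70] [138 134 130] [92 90 88]Traceback (most recent call last):
  File "<stdin>", line 5, in <module>
  File "h.py", line 24, in meas
    p=ray(d,blobs(d,kind,box),z)[:,:2]
            ~~~~~^^^^^^^^^^^^
  File "h.py", line 18, in blobs
    k=max(cv2.findContours(m,0,1)[0],key=cv2.contourArea)
ValueError: max() iterable argument is empty
```

```bash
sed -i 's/>(195/>(165/' h.py
python3 - <<'E'
from h import *
import pickle
d,s=pickle.load(open("w1.pkl","rb"))
print("bs",meas(d,"w",(170,165,225,210),.05,1))
print("bm",meas(d,"w",(115,35,210,110),.068,1))
print("ss",meas(d,"w",(365,15,440,90),.054,0))
print("sl",meas(d,"w",(420,150,520,225),.076,0))
print("rt",meas(d,"g",(25,95,125,200),.010,1))
print("st",meas(d,"g",(260,115,365,203),.010,0))
c=d["color"].copy()
for k,b in(("w",(170,165,225,210)),("w",(115,35,210,110)),("w",(365,15,440,90)),("w",(420,150,520,225)),("g",(25,95,125,200)),("g",(260,115,365,203))):
    cv2.polylines(c,[blobs(d,k,b).astype(int)],True,(255,0,0))
cv2.imwrite("pics/w1b.png",cv2.resize(c[:240],(0,0),fx=1.25,fy=1.25)[:,:,::-1])
E
```

```text
bs (array([ 0.4674, -0.0127]), np.float64(0.0281))
bm (array([0.5983, 0.0113]), np.float64(0.0409))
ss (array([ 0.6157, -0.2518]), array([37.8, 37.8]), 54.3)
sl (array([ 0.4688, -0.3402]), array([57.5, 57.6]), 0.8)
rt (array([0.51  , 0.1571]), np.float64(0.1134))
st (array([ 0.4949, -0.1574]), array([93.3, 93.2]), 87.1)
```

View pics/w1b.png

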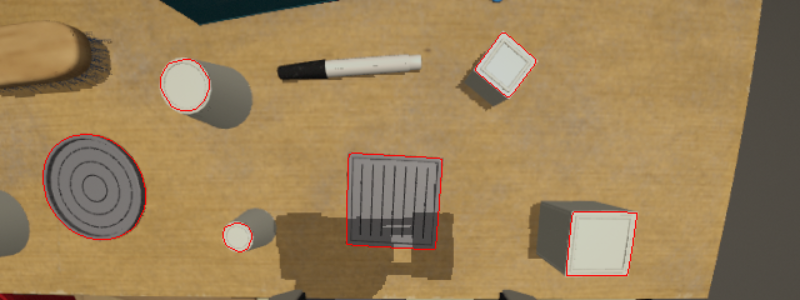

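apply_moves(series="0 0 0 -0.1 -3.1 0 0;0 0 0 -0.1 -3.1 0 0;0 0 0 -0.1 -3.1 0 0;0 0 0 0 -3.1 0 0;0 0 0 0 -3 0 0;0 0 0 0 0 3.5 0;0 0 0 0 0 3.5 0;0 0 0 0 0 3.5 0;0 0 0 0 0 3 0;0 0 0 0 0 0 0")

```text
time_s: 2.67
tcp_pos: [0.4619, -0.0182, 0.0793]
ee_rot: [3.14, 0.012, -0.005]
wrist_force: [-1.0, -0.0, 0.4]
opening: 1.0
gripper_force: 0.0
```

apply_moves(series="0 0 0 0 0 0 0;0 0 0 0 0 0 0")

```text
time_s: 2.83
tcp_pos: [0.4672, -0.0172, 0.085]
ee_rot: [3.141, -0.002, -0.003]
wrist_force: [1.0, 0.4, 0.0]
opening: 0.998
gripper_force: 0.0
```

Run:
```python
from h import *
d,s=cam("wrist"); print(s["tcp_pos"],s["ee_rot"])
try: print(meas(d,"w",(250,120,400,330),.05,1))
except Exception as e: print(e)
cv2.imwrite("pics/w2.png",d["color"][:,:,::-1])
```

```text
[ 0.46723143 -0.0172306   0.08496033] [ 3.14103354e+00 -2.29937347e-03 -3.49689161e-03]
max() iterable argument is empty
```

View pics/w2.png

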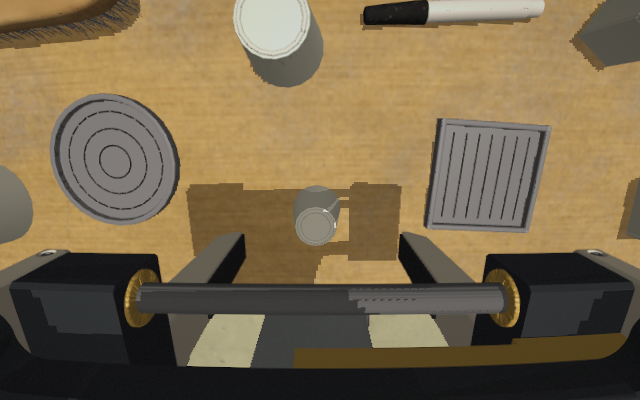

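Run:
```python
from h import *
d,s=cam("wrist"); print(s["tcp_pos"])
print(ray(d,[(316,226)],.05))
print("rt",meas(d,"g",(45,85,190,235),.010,1))
print("st",meas(d,"g",(415,110,560,240),.010,0))
print("bm",meas(d,"w",(225,0,330,90),.068,1))
```

```text
[ 0.46770779 -0.01692065  0.08548158]
[[ 0.4681778  -0.01288457  0.05      ]]
rt (array([0.5103, 0.1579]), np.float64(0.1124))
st (array([ 0.4955, -0.1554]), array([96.6, 93.1]), 87.0)
bm (array([0.5978, 0.0108]), np.float64(0.0426))
```

apply_moves(series="0 0 0 0 -0.4 2.5 0;0 0 0 0 0 2.5 0;0 0 0 0 0 1.5 0;0 0 0 0 0 0.4 0;0 0 0 0 0 0 0;0 0 0 0 0 0 255;0 0 0 0 0 0 255;0 0 0 0 0 0 255;0 0 0 0 0 0 255;0 0 0 0 0 0 255")

```text
time_s: 3.77
tcp_pos: [0.4666, -0.0119, 0.0153]
ee_rot: [-3.142, -0.001, -0.001]
wrist_force: [0.0, 0.8, -0.9]
opening: 0.691
gripper_force: 0.0
```

apply_moves(series="0 0 0 0 0 0 255;0 0 0 0 0 0 255;0 0 0 0 0 0 255;0 0 0 0 0 0 255;0 0 0 0 0 0 255;0 0 0 0 0 0 255;0 0 0 0 0 0 255;0 0 0 0 0 0 255")

```text
time_s: 4.43
tcp_pos: [0.4662, -0.0119, 0.0147]
ee_rot: [-3.142, 0.0, -0.001]
wrist_force: [0.9, 0.7, -0.5]
opening: 0.401
gripper_force: 29.8
```

apply_moves(series="0 0 0 0 0 -3 255;0 0 0 0 0 -3 255;0 0 0 0.7 -2.83 0 255;0 0 0 0.7 -2.83 0 255;0 0 0 0.7 -2.83 0 255;0 0 0 0.7 -2.83 0 255;0 0 0 0.7 -2.83 0 255;0 0 0 0.7 -2.83 0 255;0 0 0 0 0 0 255;0 0 0 0 0 0 255")

```text
time_s: 5.27
tcp_pos: [0.5081, 0.1601, 0.0744]
ee_rot: [-3.141, 0.0, 0.003]
wrist_force: [-1.1, -1.0, -0.4]
opening: 0.402
gripper_force: 29.8
```

apply_moves(series="0 0 0 0 0 2 255;0 0 0 0 0 2 255;0 0 0 0 0 0 255;0 0 0 0 0 0 255;0 0 0 0 0 0 255")

```text
time_s: 5.68
tcp_pos: [0.5087, 0.1568, 0.0353]
ee_rot: [3.141, -0.0, -0.003]
wrist_force: [0.4, 0.5, -0.1]
opening: 0.397
gripper_force: 29.8
```

Run:
```python
from h import *
d,s=cam("wrist"); print(s["tcp_pos"],s["ee_rot"])
cv2.imwrite("pics/w3.png",d["color"][:,:,::-1])
```

```text
[0.50871881 0.15676428 0.03528269] [ 3.14122173e+00 -4.53925728e-04 -2.72205975e-03]
```

View pics/w3.png

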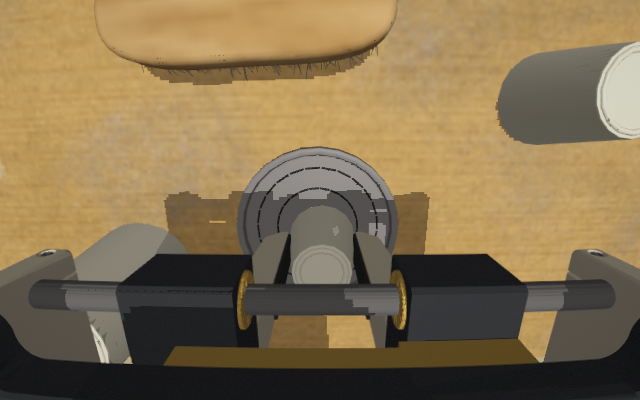

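apply_moves(series="0 0 0 0.1 -0.1 0.8 255;0 0 0 0 0 0.6 255;0 0 0 0 0 0.2 255;0 0 0 0 0 0 255;0 0 0 0 0 0 255;0 0 0 0 0 0 150;0 0 0 0 0 0 60;0 0 0 0 0 0 0;0 0 0 0 0 0 0;0 0 0 0 0 0 0")

```text
time_s: 6.57
tcp_pos: [0.5094, 0.1589, 0.0187]
ee_rot: [-3.141, -0.0, -0.001]
wrist_force: [0.2, -0.1, 0.3]
opening: 0.646
gripper_force: 0.0
```

apply_moves(series="0 0 0 0 0 0 0;0 0 0 0 0 0 0;0 0 0 0 0 -3 0;0 0 0 0 0 -3.5 0;0 0 0 0 0 -3.5 0;0 0 0 0 0 -3.5 0;0 0 0 0 0 0 0")

```text
time_s: 7.15
tcp_pos: [0.5138, 0.1602, 0.1604]
ee_rot: [-3.137, -0.013, -0.001]
wrist_force: [1.0, 0.4, 0.3]
opening: 1.0
gripper_force: 0.0
```

Run:
```python
from h import *
d,s=cam("wrist"); print(s["tcp_pos"],s["ee_rot"])
cv2.imwrite("pics/w4.png",d["color"][:,:,::-1])
```

```text
[0.51384249 0.16022325 0.1603919 ] [-3.13688466e+00 -1.34901544e-02 -1.41276271e-03]
```

View pics/w4.png

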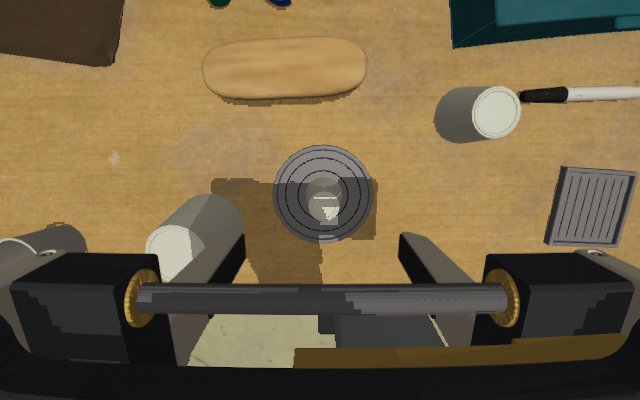

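Run:
```python
from h import *
d,s=cam("wrist"); print(s["tcp_pos"],s["ee_rot"])
print("bs",ray(d,[(324,207)],.054), "rt",meas(d,"g",(262,135,385,250),.010,1))
g=d["color"].copy(); 
cv2.imwrite("pics/w4b.png",cv2.resize(g[130:260,130:400],(0,0),fx=2.9,fy=2.9)[:,:,::-1])
```

```text
[0.51201485 0.15965631 0.15743426] [-3.13857892e+00 -8.53156142e-03 -1.31282894e-03]
bs [[0.50820893 0.15770383 0.054     ]] rt (array([0.5104, 0.16  ]), np.float64(0.1107))
```

View pics/w4b.png

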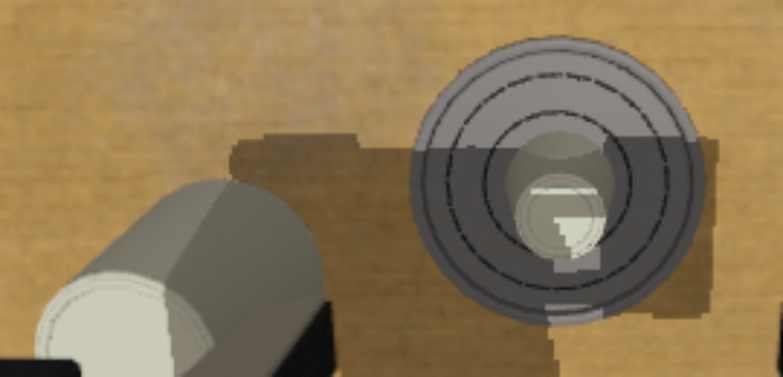

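apply_moves(series="0 0 0 1.75 2.96 0 0;0 0 0 1.75 2.96 0 0;0 0 0 1.75 2.96 0 0;0 0 0 1.75 2.96 0 0;0 0 0 1.75 2.96 0 0;0 0 0 0 0 2.5 0;0 0 0 0 0 2.5 0;0 0 0 0 0 0 0;0 0 0 0 0 0 0;0 0 0 0 0 0 0")

```text
time_s: 8.08
tcp_pos: [0.5966, 0.0114, 0.1036]
ee_rot: [-3.141, 0.001, -0.0]
wrist_force: [0.5, -0.1, 0.7]
opening: 1.0
gripper_force: 0.0
```

Run:
```python
from h import *
d,s=cam("wrist"); print(s["tcp_pos"],s["ee_rot"])
cv2.imwrite("pics/w5.png",d["color"][:,:,::-1])
```

```text
[0.5966253  0.01139203 0.10356825] [-3.14121018e+00  6.74845363e-04 -1.90622536e-04]
```

View pics/w5.png

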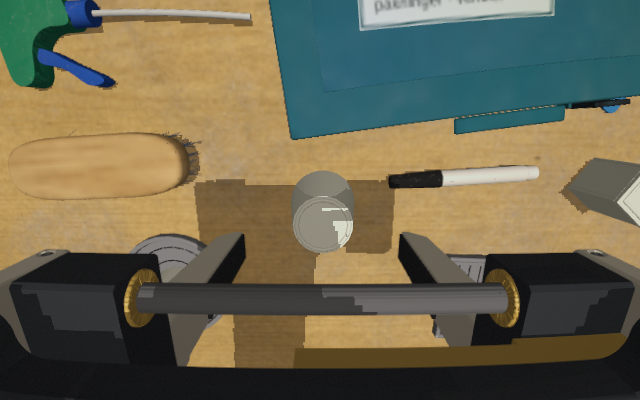

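apply_moves(series="0 0 0 0.1 0 2.5 0;0 0 0 0 0 2.5 0;0 0 0 0 0 1.6 0;0 0 0 0 0 0.5 0;0 0 0 0 0 0 0;0 0 0 0 0 0 255;0 0 0 0 0 0 255;0 0 0 0 0 0 255;0 0 0 0 0 0 255;0 0 0 0 0 0 255")

```text
time_s: 8.97
tcp_pos: [0.5982, 0.0107, 0.0335]
ee_rot: [-3.141, -0.001, -0.001]
wrist_force: [0.5, -0.6, -0.5]
opening: 0.687
gripper_force: 0.0
```

apply_moves(series="0 0 0 0 0 0 255;0 0 0 0 0 0 255;0 0 0 0 0 0 255;0 0 0 0 0 0 255;0 0 0 0 0 0 255;0 0 0 0 0 0 255")

```text
time_s: 9.47
tcp_pos: [0.5978, 0.0107, 0.0328]
ee_rot: [-3.142, -0.0, -0.001]
wrist_force: [0.1, -0.2, 1.2]
opening: 0.551
gripper_force: 29.9
```

apply_moves(series="0 0 0 0 0 -3.2 255;0 0 0 0 0 -3.2 255;0 0 0 0 0 -3.1 255;0 0 0 -1.75 -2.94 0 255;0 0 0 -1.75 -2.94 0 255;0 0 0 -1.75 -2.94 0 255;0 0 0 -1.75 -2.94 0 255;0 0 0 -1.75 -2.94 0 255;0 0 0 0 0 0 255;0 0 0 0 0 0 255")

```text
time_s: 10.3
tcp_pos: [0.5089, 0.1605, 0.1276]
ee_rot: [-3.141, 0.001, 0.005]
wrist_force: [-0.3, -1.5, -0.2]
opening: 0.551
gripper_force: 29.8
```

apply_moves(series="0 0 0 0 0 0 255;0 0 0 0 0 0 255")

```text
time_s: 10.47
tcp_pos: [0.5112, 0.156, 0.1276]
ee_rot: [3.14, -0.0, -0.004]
wrist_force: [-0.8, 0.1, -0.7]
opening: 0.555
gripper_force: 29.8
```

Run:
```python
from h import *
d,s=cam("wrist"); print(s["tcp_pos"],s["ee_rot"],s["opening"])
cv2.imwrite("pics/w6.png",d["color"][:,:,::-1])
```

```text
[0.51119473 0.15597564 0.12759608] [ 3.14042219e+00 -4.29097802e-04 -4.00471514e-03] 0.5554291862325903
```

View pics/w6.png

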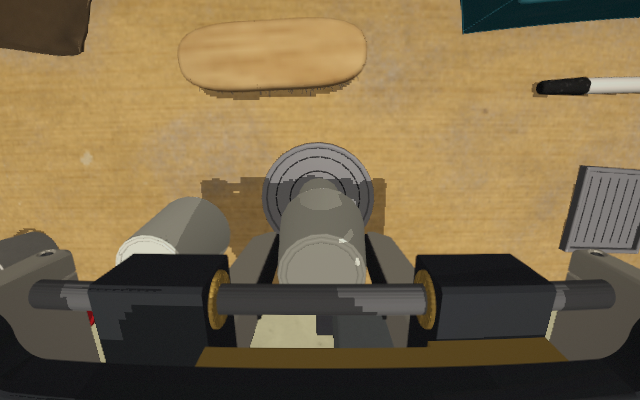

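apply_moves(series="0 0 0 0 0 0 255;0 0 0 0 0 1.5 255;0 0 0 0 0 2 255;0 0 0 0 0 2 255;0 0 0 0 0 2 255;0 0 0 0 0 0.8 255;0 0 0 0 0 0.4 255;0 0 0 0 0 0 255;0 0 0 0 0 0 255")

```text
time_s: 11.27
tcp_pos: [0.5112, 0.1577, 0.0413]
ee_rot: [-3.141, -0.001, -0.002]
wrist_force: [-0.2, -0.1, -1.4]
opening: 0.553
gripper_force: 29.8
```

apply_moves(series="0 0 0 0 0 0.4 255;0 0 0 0 0 0 255;0 0 0 0 0 0 255;0 0 0 0 0 0 150;0 0 0 0 0 0 60;0 0 0 0 0 0 0;0 0 0 0 0 0 0;0 0 0 0 0 0 0;0 0 0 0 0 0 0;0 0 0 0 0 0 0")

```text
time_s: 12.1
tcp_pos: [0.5104, 0.1579, 0.0367]
ee_rot: [-3.142, -0.0, -0.001]
wrist_force: [0.2, -0.5, 0.9]
opening: 0.933
gripper_force: 0.0
```

apply_moves(series="0 0 0 0 0 -3 0;0 0 0 0 0 -3.5 0;0 0 0 0 0 -3.5 0;0 0 0 0 0 -3.5 0;0 0 0 0 0 -2 0;0 0 0 0 -3.3 0 0;0 0 0 -0.9 -3.3 0 0;0 0 0 -0.9 -3.3 0 0;0 0 0 -0.9 0 0 0;0 0 0 0 0 0 0")

```text
time_s: 12.93
tcp_pos: [0.4807, 0.2597, 0.1914]
ee_rot: [-3.141, 0.002, 0.005]
wrist_force: [0.6, 0.1, 0.4]
opening: 0.994
gripper_force: 0.0
```

apply_moves(series="0 0 0 0 0 0 0;0 0 0 0 0 0 0;0 0 0 0 0 0 0")

```text
time_s: 13.18
tcp_pos: [0.4846, 0.2549, 0.1917]
ee_rot: [3.141, -0.001, -0.005]
wrist_force: [-0.3, -0.4, 0.5]
opening: 0.999
gripper_force: 0.0
```

Run:
```python
from h import *
d,s=cam("wrist"); print(s["tcp_pos"],s["ee_rot"],s["opening"])
cv2.imwrite("pics/w7.png",d["color"][:,:,::-1])
```

```text
[0.48458721 0.25489679 0.1916854 ] [ 3.14059405e+00 -6.16690546e-04 -4.52784933e-03] 0.9988736429500078
```

View pics/w7.png

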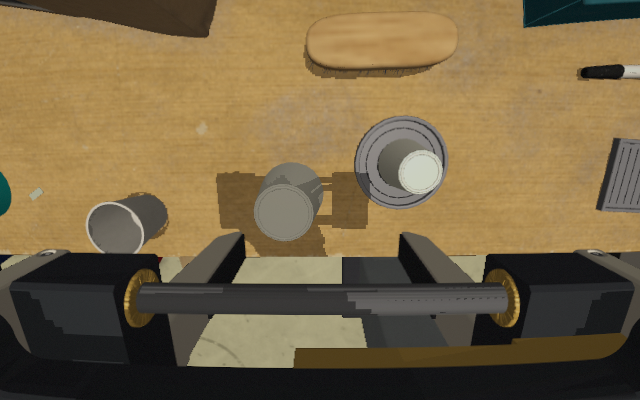

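Run:
```python
from h import *
d,s=cam("wrist"); print(s["tcp_pos"])
print("bl",ray(d,[(284,212)],.086), ray(d,[(254,212),(314,212)],.086))
print("bm",meas(d,"w",(375,140,445,200),.072,1))
print("rt",meas(d,"g",(340,105,460,215),.010,1))
```

```text
[0.48448608 0.25513639 0.19169581]
bl [[0.47430705 0.29119148 0.086     ]] [[0.47437184 0.32012056 0.086     ]
 [0.47423154 0.26238561 0.086     ]]
bm (array([0.511 , 0.1579]), np.float64(0.0421))
rt (array([0.5107, 0.1608]), np.float64(0.1106))
```

apply_moves(series="0 0 0 -0.5 -1.8 0 0;0 0 0 -0.5 -1.8 0 0;0 0 0 0 0 2.5 0;0 0 0 0 0 2.5 0;0 0 0 0 0 0 0;0 0 0 0 0 0 0;0 0 0 0 0 0 0;0 0 0 0 0 0 0")

```text
time_s: 13.95
tcp_pos: [0.4748, 0.293, 0.1432]
ee_rot: [-3.14, -0.003, -0.002]
wrist_force: [0.2, -0.7, 0.1]
opening: 1.002
gripper_force: 0.0
```

apply_moves(series="0 0 0 0 0.1 2.5 0;0 0 0 0 0 2.8 0;0 0 0 0 0 2.5 0;0 0 0 0 0 1.5 0;0 0 0 0 0 0 0;0 0 0 0 0 0 255;0 0 0 0 0 0 255;0 0 0 0 0 0 255;0 0 0 0 0 0 255;0 0 0 0 0 0 255")

```text
time_s: 14.78
tcp_pos: [0.4743, 0.2922, 0.0499]
ee_rot: [-3.14, -0.002, -0.001]
wrist_force: [-0.1, -0.8, 2.0]
opening: 0.701
gripper_force: 29.8
```

apply_moves(series="0 0 0 0 0 0 255;0 0 0 0 0 0 255;0 0 0 0 0 0 255;0 0 0 0 0 0 255")

```text
time_s: 15.12
tcp_pos: [0.4743, 0.2923, 0.0497]
ee_rot: [-3.14, -0.002, -0.001]
wrist_force: [-0.7, 0.1, 5.3]
opening: 0.703
gripper_force: 29.9
```

apply_moves(series="0 0 0 0 0 -3.2 255;0 0 0 0 0 -3.2 255;0 0 0 0 0 -3.4 255;0 0 0 0.73 2.69 0 255;0 0 0 0.73 2.69 0 255;0 0 0 0.73 2.69 0 255;0 0 0 0.73 2.69 0 255;0 0 0 0.73 2.69 0 255;0 0 0 0 0 0 255;0 0 0 0 0 0 255")

```text
time_s: 15.95
tcp_pos: [0.51, 0.1551, 0.1463]
ee_rot: [3.141, 0.001, -0.006]
wrist_force: [0.6, 1.1, -1.0]
opening: 0.699
gripper_force: 29.6
```

apply_moves(series="0 0 0 0 0 0 255;0 0 0 0 0 0 255;0 0 0 0 0 0 255;0 0 0 0 0 0 255")

```text
time_s: 16.28
tcp_pos: [0.5094, 0.1588, 0.1466]
ee_rot: [-3.141, 0.0, 0.001]
wrist_force: [-0.5, 1.1, -1.6]
opening: 0.698
gripper_force: 29.6
```

apply_moves(series="0 0 0 0.15 0.1 1.5 255;0 0 0 0 0 2 255;0 0 0 0 0 2 255;0 0 0 0 0 2 255;0 0 0 0 0 1 255;0 0 0 0 0 0.4 255;0 0 0 0 0 0 255;0 0 0 0 0 0 255;0 0 0 0 0 0 255")

```text
time_s: 17.03
tcp_pos: [0.5123, 0.1568, 0.0588]
ee_rot: [-3.141, -0.002, -0.001]
wrist_force: [0.9, 0.3, -0.6]
opening: 0.697
gripper_force: 29.6
```

apply_moves(series="0 0 0 -0.1 -0.1 0.3 255;0 0 0 0 0 0.2 255;0 0 0 0 0 0 255;0 0 0 0 0 0 255;0 0 0 0 0 0 170;0 0 0 0 0 0 60;0 0 0 0 0 0 0;0 0 0 0 0 0 0;0 0 0 0 0 0 0;0 0 0 0 0 0 0")

```text
time_s: 17.87
tcp_pos: [0.5101, 0.1572, 0.0524]
ee_rot: [3.141, 0.001, -0.001]
wrist_force: [-0.6, 0.3, 0.4]
opening: 0.98
gripper_force: 0.0
```

apply_moves(series="0 0 0 0 0 -3 0;0 0 0 0 0 -3.5 0;0 0 0 0 0 -3.5 0;0 0 0 0 0 -3.5 0;0 0 0 0 0 -2 0;0 0 0 0 3.6 0 0;0 0 0 0 3.6 0 0;0 0 0 0 3.6 0 0;0 0 0 0 3.6 0 0;0 0 0 0 3.6 0 0")

```text
time_s: 18.7
tcp_pos: [0.5097, -0.0242, 0.2076]
ee_rot: [-3.142, 0.0, -0.001]
wrist_force: [1.7, -0.3, 0.4]
opening: 1.002
gripper_force: 0.0
```

apply_moves(series="0 0 0 0 0 0 0;0 0 0 0 0 0 0;0 0 0 0 0 0 0;0 0 0 0 0 0 0")

```text
time_s: 19.03
tcp_pos: [0.5101, -0.0207, 0.2075]
ee_rot: [-3.14, 0.0, 0.002]
wrist_force: [-0.1, -0.3, 0.3]
opening: 1.0
gripper_force: 0.0
```

Run:
```python
from h import *
d,s=cam("wrist"); print(s["tcp_pos"],s["ee_rot"])
cv2.imwrite("pics/w8.png",d["color"][:,:,::-1])
p=lambda X:cv2.projectPoints(np.array([X]),cv2.Rodrigues(d["R"])[0],d["t"],d["mtx"],d["D"])[0].ravel()
u=p([.5105,.158,.09]); print(u)
x,y=u.astype(int)
try: print("bl",meas(d,"w",(max(0,x-50),max(0,y-50),x+50,y+50),.09,1))
except Exception as e: print(e)
u=p([.6157,-.2518,.054]); print(u); x,y=u.astype(int)
try: print("ss",meas(d,"w",(x-45,max(0,y-45),min(640,x+45),y+45),.054,0))
except Exception as e: print(e)
```

```text
[ 0.5101479  -0.02070781  0.20749968] [-3.14034944e+00  3.76848813e-04  1.88073745e-03]
[144.73065565 197.58985714]
bl (array([0.5104, 0.1581]), np.float64(0.0556))
[540.74973139  94.29442061]
ss (array([ 0.6158, -0.2519]), array([37.3, 37.5]), 54.1)
```

View pics/w8.png

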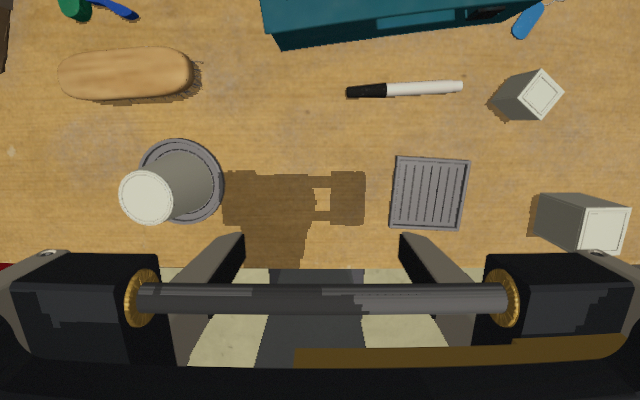

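apply_moves(series="0 0 -0.118 0 0 0 40;0 0 -0.118 0 0 0 90;0 0 -0.118 0 0 0 90;0 0 -0.118 0 0 0 90;0 0 -0.118 0 0 0 90;0 0 -0.118 0 0 0 90;0 0 -0.118 0 0 0 90;0 0 -0.118 0 0 0 90;0 0 0 0 0 0 90")

```text
time_s: 19.83
tcp_pos: [0.5102, -0.0211, 0.2076]
ee_rot: [-3.141, -0.001, 0.948]
wrist_force: [0.3, 0.0, 0.0]
opening: 0.646
gripper_force: 0.0
```

apply_moves(series="0 0 0 -1.79 3.16 0 90;0 0 0 -1.79 3.16 0 90;0 0 0 -1.79 3.16 0 90;0 0 0 -1.79 3.16 0 90;0 0 0 -1.79 3.16 0 90;0 0 0 -1.79 3.16 0 90;0 0 0 -1.79 3.16 0 90;0 0 0 0 0 0 90;0 0 0 0 0 0 90;0 0 0 0 0 0 90")

```text
time_s: 20.67
tcp_pos: [0.6158, -0.252, 0.2072]
ee_rot: [-3.14, -0.001, 0.943]
wrist_force: [-0.3, 1.5, 0.6]
opening: 0.647
gripper_force: 0.0
```

```bash
cat > go.py <<'E'
from h import *
import sys
def rel(t,yaw):
    s=sense(); R=Ro.from_euler("xyz",s["ee_rot"]).as_matrix()
    e=(np.deg2rad(yaw)-s["ee_rot"][2]+np.pi)%(2*np.pi)-np.pi
    print("tcp",s["tcp_pos"].round(4),"yaw",np.rad2deg(s["ee_rot"][2]).round(2),"q",s["q"].round(2),"shift cm",(R.T@(np.array(t)-s["tcp_pos"])*100).round(2),"turn z",round(-e,3))
E
python3 - <<'E'
from go import *
rel([.6158,-.2519,.022],54.2)
d,s=cam("wrist"); c=d["color"]
p=lambda X:cv2.projectPoints(np.array([X]),cv2.Rodrigues(d["R"])[0],d["t"],d["mtx"],d["D"])[0].ravel()
x,y=p([.6158,-.2519,.054]).astype(int); print(x,y,c[y-3:y+4:3,x-3:x+4:3].tolist())
E
```

```text
tcp [ 0.6158 -0.252   0.2072] yaw 54.04 q [ 0.46  0.66 -0.19  1.38  0.13  1.11 -0.37] shift cm [-0.02  0.03 18.52] turn z -0.003
321 190 [[[223, 228, 217], [153, 149, 134], [153, 149, 134]], [[223, 228, 217], [154, 149, 134], [154, 149, 134]], [[154, 149, 134], [154, 150, 135], [154, 149, 134]]]
```

apply_moves(series="0 0 0 0 0 3 90;0 0 0 0 0 3 90;0 0 0 0 0 3 90;0 0 0 0 0 3 90;0 0 0 0 0 2.5 90;0 0 0 0 0 2 90;0 0 0 0 0 1.3 90;0 0 0 0 0 0.7 90;0 0 0 0 0 0 90;0 0 0 0 0 0 90")

```text
time_s: 21.55
tcp_pos: [0.6164, -0.2535, 0.0237]
ee_rot: [3.14, -0.001, 0.944]
wrist_force: [-0.7, 0.8, -0.0]
opening: 0.649
gripper_force: 0.0
```

apply_moves(series="0 0 0 0 0 0 255;0 0 0 0 0 0 255;0 0 0 0 0 0 255;0 0 0 0 0 0 255;0 0 0 0 0 0 255;0 0 0 0 0 0 255;0 0 0 0 0 0 255;0 0 0 0 0 0 255")

```text
time_s: 22.22
tcp_pos: [0.6158, -0.2541, 0.0233]
ee_rot: [3.141, -0.0, 0.943]
wrist_force: [-0.7, 0.4, 6.3]
opening: 0.41
gripper_force: 30.0
```

Run:
```python
from go import *
rel([.6158,-.2519,.022],54.2)
```

```text
tcp [ 0.6158 -0.2541  0.0233] yaw 54.02 q [ 0.45  0.86 -0.16  1.54  0.17  0.75 -0.41] shift cm [ 0.18 -0.13  0.13] turn z -0.003
```

apply_moves(series="0 0 0 0 0 -3 255;0 0 0 0 0 -3.5 255;0 0 -0.115 0 0 0 255;0 0 -0.115 0 0 0 255;0 0 -0.115 0 0 0 255;0 0 -0.115 0 0 0 255;0 0 -0.115 0 0 0 255;0 0 0 0 0 0 255;0 0 0 0 0 0 255")

```text
time_s: 22.97
tcp_pos: [0.6152, -0.2542, 0.087]
ee_rot: [-3.141, -0.001, 1.515]
wrist_force: [0.9, -0.0, -1.1]
opening: 0.406
gripper_force: 30.0
```

Run:
```python
from go import *
rel([.495,-.1585,.027],87.05)
```

```text
tcp [ 0.6152 -0.2542  0.087 ] yaw 86.78 q [ 0.54  0.79 -0.33  1.5   0.3   0.89  0.06] shift cm [  8.88 -12.54   6.01] turn z -0.005
```

apply_moves(series="0 0 -0.005 1.78 -2.51 0 255;0 0 0 1.78 -2.51 0 255;0 0 0 1.78 -2.51 0 255;0 0 0 1.78 -2.51 0 255;0 0 0 1.76 -2.51 0 255;0 0 0 0 0 1.5 255;0 0 0 0 0 1.5 255;0 0 0 0 0 0 255;0 0 0 0 0 0 255;0 0 0 0 0 0 255")

```text
time_s: 23.8
tcp_pos: [0.4954, -0.1594, 0.0581]
ee_rot: [3.14, 0.0, 1.521]
wrist_force: [0.2, 0.4, -0.4]
opening: 0.408
gripper_force: 30.0
```

Run:
```python
from go import *
rel([.495,-.1585,.0275],87.05)
```

```text
tcp [ 0.4954 -0.1594  0.0581] yaw 87.17 q [ 0.46  0.66 -0.29  1.96  0.33  0.57 -0.1 ] shift cm [ 0.09 -0.04  3.06] turn z 0.002
```

apply_moves(series="0 0 0 0.1 0 1.5 255;0 0 0 0 0 1 255;0 0 0 0 0 0.4 255;0 0 0 0 0 0.15 255;0 0 0 0 0 0 255;0 0 0 0 0 0 255;0 0 0 0 0 0 170;0 0 0 0 0 0 100;0 0 0 0 0 0 60;0 0 0 0 0 0 60")

```text
time_s: 24.63
tcp_pos: [0.495, -0.1582, 0.0273]
ee_rot: [3.141, -0.0, 1.523]
wrist_force: [0.1, 0.7, -0.0]
opening: 0.572
gripper_force: 0.0
```

apply_moves(series="0 0 0 0 0 0 0;0 0 0 0 0 -3 0;0 0 0 0 0 -3.5 0;0 0 0 0 0 -3.5 0;0 0 0 0 0 -3.5 0;0 0 0 0 0 -3.5 0;0 0 0.12 0 0 0 0;0 0 0.12 0 0 0 0;0 0 0.12 0 0 0 0;0 0 0.12 0 0 0 0")

```text
time_s: 25.47
tcp_pos: [0.4945, -0.1582, 0.1975]
ee_rot: [3.141, -0.0, 1.037]
wrist_force: [-0.2, 0.3, -0.9]
opening: 1.001
gripper_force: 0.0
```

apply_moves(series="0 0 0.12 0 0 0 0;0 0 0.12 0 0 0 0;0 0 0.12 0 0 0 0;0 0 0.12 0 0 0 0;0 0 0.12 0 0 0 0;0 0 0.12 0 0 0 0;0 0 0.12 0 0 0 0;0 0 0.12 0 0 0 0;0 0 0.06 0 0 0 0;0 0 0 0 0 0 0")

```text
time_s: 26.3
tcp_pos: [0.4946, -0.1579, 0.1971]
ee_rot: [3.142, 0.0, 0.022]
wrist_force: [0.7, 0.4, -0.8]
opening: 1.0
gripper_force: 0.0
```

Run:
```python
from go import *
rel([.469,-.3402,.045],0.8)
```

```text
tcp [ 0.4946 -0.1579  0.1971] yaw 1.28 q [ 0.26  0.44  0.01  1.83 -0.01  0.88 -1.28] shift cm [-2.96 18.17 15.21] turn z 0.008
```

apply_moves(series="0 0 0.008 -0.5 3.03 0 0;0 0 0 -0.5 3.03 0 0;0 0 0 -0.5 3.03 0 0;0 0 0 -0.5 3.03 0 0;0 0 0 -0.5 3.03 0 0;0 0 0 -0.4 3.03 0 0;0 0 0 0 0 0 0;0 0 0 0 0 0 0;0 0 0 0 0 0 0;0 0 0 0 0 0 0")

```text
time_s: 27.13
tcp_pos: [0.4693, -0.3384, 0.197]
ee_rot: [-3.14, -0.0, 0.018]
wrist_force: [-0.7, -0.1, 1.2]
opening: 1.002
gripper_force: 0.0
```

Run:
```python
from go import *
rel([.469,-.3402,.045],0.8)
d,s=cam("wrist")
p=lambda X:cv2.projectPoints(np.array([X]),cv2.Rodrigues(d["R"])[0],d["t"],d["mtx"],d["D"])[0].ravel()
x,y=p([.495,-.157,.058]).astype(int); print(x,y)
print("ss",meas(d,"w",(x-45,y-45,x+45,y+45),.058,0))
x,y=p([.495,-.157,.01]).astype(int)
print("st",meas(d,"g",(x-60,y-60,x+60,y+60),.01,0))
print(p([.469,-.3402,.076]))
cv2.imwrite("pics/w9.png",d["color"][:,:,::-1])
```

```text
tcp [ 0.4693 -0.3384  0.197 ] yaw 1.05 q [ 0.57  0.52  0.03  1.67 -0.02  0.95 -0.95] shift cm [-0.03  0.2  15.2 ] turn z 0.004
150 166
ss (array([ 0.4946, -0.1569]), array([37.6, 37.6]), 87.4)
st (array([ 0.495 , -0.1591]), array([96.2, 93.2]), 87.0)
[323.5599351 198.0055082]
```

View pics/w9.png

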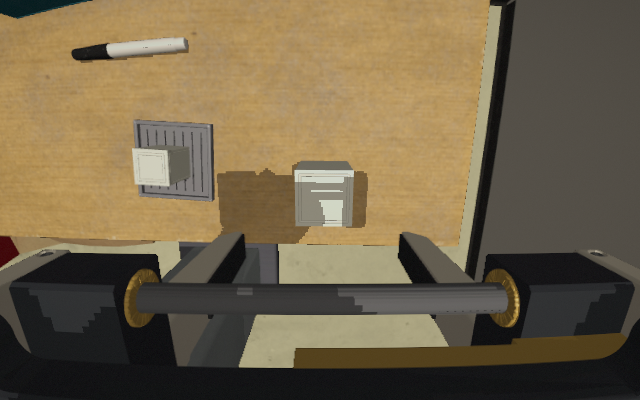

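apply_moves(series="0 0 0.004 0 0.2 3 0;0 0 0 0 0 3 0;0 0 0 0 0 3 0;0 0 0 0 0 2.5 0;0 0 0 0 0 2 0;0 0 0 0 0 1.3 0;0 0 0 0 0 0.7 0;0 0 0 0 0 0 0;0 0 0 0 0 0 0;0 0 0 0 0 0 0")

```text
time_s: 28.02
tcp_pos: [0.4696, -0.3426, 0.0434]
ee_rot: [3.14, -0.002, 0.012]
wrist_force: [0.3, -0.7, 0.4]
opening: 1.0
gripper_force: 0.0
```

apply_moves(series="0 0 0 0 0 0 255;0 0 0 0 0 0 255;0 0 0 0 0 0 255;0 0 0 0 0 0 255;0 0 0 0 0 0 255;0 0 0 0 0 0 255;0 0 0 0 0 0 255;0 0 0 0 0 0 255;0 0 0 0 0 0 255")

```text
time_s: 28.77
tcp_pos: [0.4687, -0.342, 0.0423]
ee_rot: [-3.141, 0.0, 0.011]
wrist_force: [0.0, 1.3, 3.0]
opening: 0.623
gripper_force: 30.0
```

Run:
```python
from go import *
rel([.469,-.3402,.042],0.8)
```

```text
tcp [ 0.4687 -0.342   0.0423] yaw 0.64 q [ 0.58  0.73  0.02  1.8  -0.02  0.61 -0.94] shift cm [ 0.04 -0.18  0.03] turn z -0.003
```

apply_moves(series="0 0 0 0 0 -3 255;0 0 0 0 0 -3 255;0 0 0.063 0 0 -3 255;0 0 0 0 0 0 255;0 0 0 0.28 -3.1 0 255;0 0 0 0.28 -3.1 0 255;0 0 0 0.28 -3.1 0 255;0 0 0 0.28 -3.1 0 255;0 0 0 0.27 -3.1 0 255;0 0 0 0.27 -3.1 0 255")

```text
time_s: 29.6
tcp_pos: [0.4945, -0.1564, 0.1315]
ee_rot: [3.141, 0.001, -0.052]
wrist_force: [0.0, 0.2, -1.0]
opening: 0.622
gripper_force: 30.0
```

apply_moves(series="0 0 0 0 0 0 255;0 0 0 0 0 0 255;0 0 0 0 0 0 255;0 0 0 0 0 0 255;0 0 0 0 0 0 255;0 0 0 0 0 0 255")

```text
time_s: 30.1
tcp_pos: [0.4945, -0.159, 0.132]
ee_rot: [3.141, 0.0, -0.055]
wrist_force: [-0.4, 0.4, -1.0]
opening: 0.624
gripper_force: 30.0
```

Run:
```python
from go import *
rel([.4945,-.1572,.0465],-2.95)
```

```text
tcp [ 0.4945 -0.159   0.132 ] yaw -3.13 q [ 0.23  0.52  0.06  1.9  -0.04  0.71 -1.31] shift cm [-0.01 -0.18  8.55] turn z -0.003
```

apply_moves(series="0 0 0 0 -0.15 1.5 255;0 0 0 0 0 2 255;0 0 0 0 0 2 255;0 0 0 0 0 1.5 255;0 0 0 0 0 0.6 255;0 0 0 0 0 0.4 255;0 0 0 0 0 0 255;0 0 0 0 0 0 255;0 0 0 0 0 0 255")

```text
time_s: 30.85
tcp_pos: [0.4957, -0.1564, 0.0531]
ee_rot: [3.141, -0.002, -0.052]
wrist_force: [0.7, -0.3, 0.3]
opening: 0.62
gripper_force: 30.0
```

Run:
```python
from go import *
rel([.4945,-.1572,.0465],-2.95)
```

```text
tcp [ 0.4957 -0.1564  0.0531] yaw -3.0 q [ 0.23  0.65  0.04  1.97 -0.05  0.52 -1.31] shift cm [-0.12  0.09  0.66] turn z -0.001
```

apply_moves(series="0 0 0 0 0 0.4 255;0 0 0 0 0 0.2 255;0 0 0 0 0 0 255;0 0 0 0 0 0 255;0 0 0 0 0 0 255;0 0 0 0 0 0 170;0 0 0 0 0 0 80;0 0 0 0 0 0 0;0 0 0 0 0 0 0;0 0 0 0 0 0 0")

```text
time_s: 31.68
tcp_pos: [0.4948, -0.156, 0.0461]
ee_rot: [-3.141, 0.0, -0.052]
wrist_force: [0.7, -0.2, 0.3]
opening: 0.853
gripper_force: 0.0
```

apply_moves(series="0 0 0 0 0 -2 0;0 0 0 0 0 -3.5 0;0 0 0 0 0 -3.5 0;0 0 0 0 0 -3.5 0;0 0 0 0 0 -3.5 0;0 0 0 0 3.5 0 0;0 0 0 0 3.5 0 0;0 0 0 0 3.5 0 0;0 0 0 0 3.5 0 0;0 0 0 0 0 0 0")

```text
time_s: 32.52
tcp_pos: [0.4845, -0.3055, 0.2062]
ee_rot: [3.134, 0.001, -0.064]
wrist_force: [-0.3, -1.0, 0.1]
opening: 1.0
gripper_force: 0.0
```

apply_moves(series="0 0 0 0 0 0 0;0 0 0 0 0 0 0;0 0 0 0 0 0 0;0 0 0 0 0 0 0;0 0 0 0 0 0 0")

```text
time_s: 32.93
tcp_pos: [0.4881, -0.2943, 0.2062]
ee_rot: [-3.141, -0.0, -0.05]
wrist_force: [-0.2, -0.7, 0.2]
opening: 1.0
gripper_force: 0.0
```

Run:
```python
from go import *
d,s=cam("wrist"); print(s["tcp_pos"])
P=lambda d,X:cv2.projectPoints(np.array([X]),cv2.Rodrigues(d["R"])[0],d["t"],d["mtx"],d["D"])[0].ravel()
x,y=P(d,[.495,-.157,.08]).astype(int); print(x,y)
print("sl",meas(d,"w",(max(0,x-60),y-60,x+60,y+60),.08,0))
t,_=cam("top")
for n,X,z,r in(("sl",(.495,-.157),.08,0),("bl",(.5105,.158),.09,1)):
    x,y=P(t,[*X,z]).astype(int); print("top",n,meas(t,"w",(x-20,y-20,x+20,y+20),z,r))
```

```text
[ 0.48814305 -0.29433753  0.20621192]
188 196
sl (array([ 0.4951, -0.1557]), array([57.5, 56.5]), 86.9)
top sl (array([ 0.4955, -0.1591]), array([56.9, 57.6]), 90.0)
top bl (array([0.5103, 0.1554]), np.float64(0.0577))
```

Both nests measure centred, at the right height and square to their trays, so I'm handing in.

```bash
python3 -c "
from station import *
print(finish_job())"
```

```text
the job is handed in; nothing more can be done
None
```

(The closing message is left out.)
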